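# Dock the vial block and hold the reader's enabling button

### The arm

A 6-joint arm with a two-finger parallel gripper is mounted at the origin on a cart in front of the work surface, level with it; the furniture and walls round the work are solid. World frame = base frame: x ahead of the robot, y to its left, z up, the work surface at z = 0. Lengths are in m, angles in rad, forces in N, time in s.
With the tool pointing down it reaches from about 0.4 to 0.925 m from the base axis. Payload 3.4 kg.
Tool frame: the origin (TCP) lies midway between the tips of the shut fingers; the grasp point (between the pads) lies manip.tcp_to_grasp behind it (manip.tcp_to_grasp is the distance from the TCP to the grasp point, in m); z points along the fingers, y is the direction in which the jaws open and shut (so a half turn about z gives the same grasp; the last joint's range is limited). The gripper opens to 85 mm and grips with 20 to 120 N. Pads are 22 mm wide; open, the fingers measure 114 mm over their backs; the gripper's body (76 mm by 85 mm) begins 54 mm behind the grasp point. The pads swing forward as they close: fully open they stand 13 mm farther back than shut.
Start: joints at [-1.177, 0.307, 1.506, -0, 1.328, -0.073], TCP at [0.259, -0.513, 0.231] pointing down, gripper open.
Joint ranges: [-3.12, 3.12], [-1.05, 2.28], [0.14, 2.33], [-1.42, 4.57], [0.1, 2.73], [-2.68, 2.68]. Speed limits (rad/s): [2.57, 2.57, 3.14, 3.14, 3.14, 3.14].

### API

Orientations are given as a rotation vector (axis times angle).
In Python, from station import manip gives the robot as it stands. The module is installed in compiled form; this text tells all that it offers.
- The arm moves only by the tool servo_tool, never from a script. Its argument "steps" is a list of rows, each a list of 2 entries, a list of its own where there are three numbers: the shift along the world's x, y, z in cm, then the turn about the world's z in degrees. A call has 1 to 20 rows; each row is the pose to reach, as a shift and turn from the pose measured when the call began; what a row does not reach only later rows make up. A row lasts 1/12 s, in which the tool goes at most 41.7 mm and 7.16 degrees, less where a joint would pass 70% of its speed; a pose out of reach is approached as far as the arm can. A call with a gripper value outside its range is refused whole. "claw" is the closure, from 0 (fully open) to 1 (shut), set as the call begins (left out, the last holds). The fingers move at their own pace and stop on an object; "newtons" is the grip in N (left out, the last holds). Time passes only in rows, so rows that repeat a pose let the fingers close. It gives the time, the measured TCP pose, the force and the opening at its end, in the units of the state.
- manip.sense(): the state, without advancing time (a new reading comes with each control period).
- manip.snapshot(name): name is "scene" or "top" or "wrist"; returns a dict with "img" (400x640x3 uint8, red, green, blue), "camera_matrix" (3x3 intrinsics, pixels), "dist" ([k1, k2, p1, p2, k3] as OpenCV has them; the pictures are not rectified), "view" (4x4, takes a point from world to camera coordinates). Camera axes: x right, y up, looking along -z (the intrinsics and any distortion apply to the point x, -y, -z); pixel columns grow to the right and rows downward; lengths in m; the calibration is good to about 2 mm. A picture is of the moment at which its call begins. There is no depth.
- manip.hand_in(): hands the job in, once; it reports no verdict.
The state is a dict: "time": time; "joint_pos": joint angles; "joint_velocities": joint speeds; "joint_torque": joint torques, N m; "ee_pos": TCP position; "eef_rot": TCP orientation; "wrist_force": force on the tool from outside, world axes, zero at the start; "wrist_torque": the same for the moment, N m; "finger_gap": finger opening in m.
Only numpy, scipy, OpenCV 4.12 (cv2) and the standard library are available. Lean on these libraries where they do the work, as an engineer would, in place of code of your own. Each camera call takes 0.05 s, during which the arm holds its last target.

### The job

Push the blue vial block across the bench into the aluminium bay until it is fully home: square between the rails and up against the white housing at the back. Then, with the fingertips, press the black button on the yellow box about half-way down (10 mm of its 20 mm travel, index tab in the green band) and keep holding it there: the program finishes while still holding the button. Never press it through to the bottom, and leave the other things on the bench where they are.

Things in the scene. Friction and masses are not known exactly. Their poses are not given: they have to be found in the camera images.
- block: Blue translucent vial block with 12 white vials, loose, about 0.34 kg, 137 x 137 mm, 60 mm high, too wide to grasp. Touches as an octagon: flats +-20 mm wide on the x and y sides, corners cut at 45 degrees (|x|+|y| = 92 mm); upright from 18 mm up, set back 4 mm below. Origin: centre of underside; x along the bay's x when home. Starts about 17 cm before home, up to 3 cm off line, 0.25 rad askew.
- dock: Fixed docking bay. Two aluminium rails, 32 mm high, 14 mm thick, inner faces at y = +-76.5 mm, x = -34 to 74 mm; flared ends widen to 190 mm at x = -78 mm. Across the back a white housing 55 mm high; its front face at x = 69 mm is the stop. No floor; neither rails nor stop turn a skew block square. Origin: bench level, centre of a home block; x points into the bay, y left, z up.
- run_box: Yellow control box fixed to the bench, 96 x 96 mm, 48 mm high, with the button in the middle of its top and, on the robot's side of the button (x = -40 mm), a scale post up to 74 mm height with white, green and red bands from top to bottom. Origin: centre of the underside; axes: x away from the robot at zero yaw, z up.
- button_top (a point): Centre of the top of the black mushroom button, 44 mm in diameter; 83 mm above the bench when free. It goes straight down.
- run_button (a joint): Travel of the button in m, 0 free, 0.020 at the bottom. Spring: 2.4 N to start, 400 N/m (6.4 N at 10 mm, 10.4 N at the bottom); springs back when let go. The index tab stands in the green band from 6 to 14 mm.
- beaker: White plastic beaker, 69 mm wide, 83 mm high; origin at the centre of its underside. Bystander.
- vial_1: White capped vial, 25 mm wide, 56 mm high; origin at the centre of its underside. Bystander.
- vial_2: Another white capped vial, same size and origin. Bystander.
- tape_roll: Roll of tan tape lying flat, 104 mm wide, 25 mm high; origin at the centre of its underside. Bystander.
- bench_timer: White bench timer, 72 x 66 x 21 mm; origin at the centre of its underside. Bystander.

How it is judged:
By the outcome, as a careful person would: the job done as asked, in the order asked, and still so for the second after the job is handed in, while the arm keeps its last pose, push and grip.
It also fails if it takes over 58 s, if anything falls off the work surface, if the arm or the gripper's body presses on something with over 40 N, if the wrist force passes 120 N, or if a joint passes its speed limit or range.

## Working session

There is one attempt and no reset: what is moved stays moved. The work goes in short steps, Python scripts to look and compute and a tool call to move; the robot and the scene stay as the last step left them, time stands still between calls to the robot, and variables do not carry over. Pictures are saved under pics/ and viewed, and the job is handed in when it is done.

Besides the shell and the picture viewer there is one more tool, called as name([rows], argument=value, ...), one row to a line, values as JSON. servo_tool: Moves the arm, as the interface text tells. Its arguments: {"type":"object","properties":{"steps":{"type":"array"},"claw":{"type":"number"},"newtons":{"type":"number"}},"required":["steps"]}

```bash
mkdir -p pics
python3 - <<'E'
from station import manip
import cv2
print(manip.sense(), manip.tcp_to_grasp)
for n in ("scene","top"):
    s=manip.snapshot(n); cv2.imwrite(f"pics/{n}0.png",s["img"][:,:,::-1]); print(n,s["camera_matrix"],s["dist"],s["view"])
E
```

```text
{'time': 0.0, 'joint_pos': array([-1.17648392e+00,  3.07555016e-01,  1.50772635e+00,  4.45555307e-05,
        1.32838971e+00, -7.35052686e-02]), 'joint_velocities': array([-1.86997773e-03, -4.53215267e-04,  6.03117240e-05, -3.13507296e-05,
        2.17366573e-04,  1.25186370e-03]), 'joint_torque': array([-1.82752174e-03, -4.57555282e+01, -2.51911139e+01, -6.37266494e-04,
        1.32491844e-02, -2.17182458e-05]), 'ee_pos': array([ 0.25900086, -0.51255317,  0.23037137]), 'eef_rot': array([-3.05404156e+00, -7.27670039e-01,  4.54089821e-04]), 'wrist_force': array([0.28247798, 0.06502197, 0.88289345]), 'wrist_torque': array([-0.00737734,  0.00470697,  0.0068844 ]), 'finger_gap': 0.08565336556984357} 0.0187
scene [[484.19264367   0.         320.05612316]
 [  0.         484.19264367 202.17031379]
 [  0.           0.           1.        ]] [-0.07065574  0.          0.          0.          0.        ] [[-0.20679966 -0.97828406  0.01393531  0.14839606]
 [ 0.53198674 -0.10048031  0.84076978 -0.3383496 ]
 [-0.82111145  0.1812843   0.54121344 -0.99933037]
 [ 0.          0.          0.          1.        ]]
top [[371.62304428   0.         314.15849225]
 [  0.         371.62304428 199.68881113]
 [  0.           0.           1.        ]] [-0.04127364  0.          0.          0.          0.        ] [[ 1.90101416e-03 -9.99997730e-01 -9.62344852e-04  5.85388000e-02]
 [ 9.80748452e-01  1.67650517e-03  1.95268181e-01 -5.45897650e-01]
 [-1.95266124e-01 -1.31502580e-03  9.80749413e-01 -1.15449177e+00]
 [ 0.00000000e+00  0.00000000e+00  0.00000000e+00  1.00000000e+00]]
```

View pics/scene0.png

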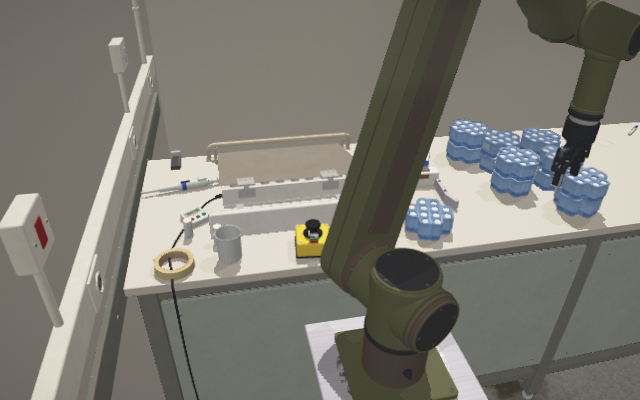

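View pics/top0.png

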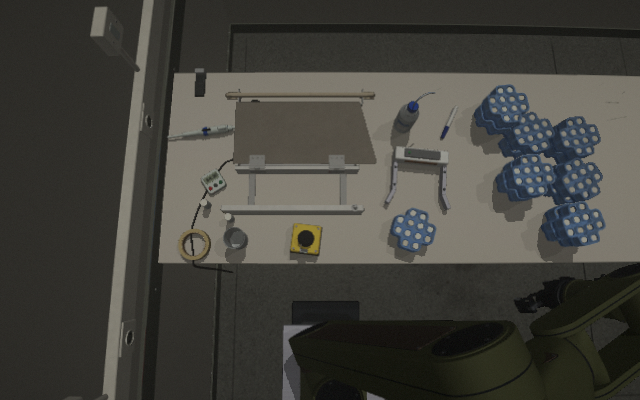

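The top view shows the target block at about (413,230), the bay above it at about (420,180) opening toward the robot, and the yellow box at (306,239). I'll zoom in next.

Run:
```python
import cv2
a=cv2.imread("pics/top0.png")
c=a[135:265,345:485]; cv2.imwrite("pics/c0.png",cv2.resize(c,None,fx=4.5,fy=4.5,interpolation=cv2.INTER_CUBIC))
c=a[215:265,275:345]; cv2.imwrite("pics/c1.png",cv2.resize(c,None,fx=8,fy=8,interpolation=cv2.INTER_CUBIC))
```

```text
(no output)
```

View pics/c0.png

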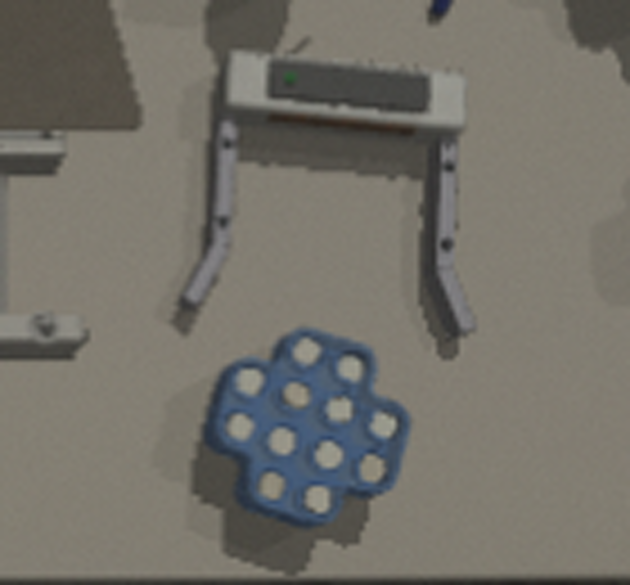

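View pics/c1.png

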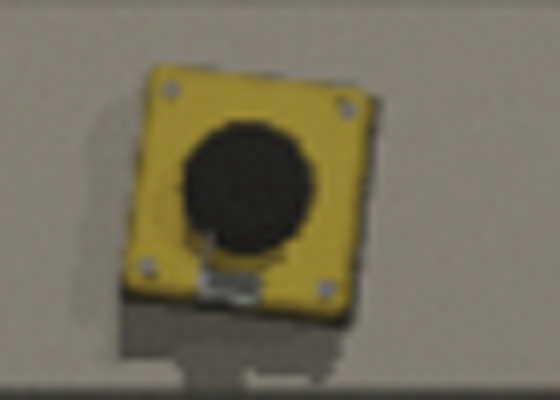

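```bash
cat > h.py <<'E'
import numpy as np, cv2
from station import manip
def ray(s,uv,z):
    K,d,V=s["camera_matrix"],np.array(s["dist"]),s["view"]
    p=cv2.undistortPoints(np.array(uv,float).reshape(-1,1,2),K,d).reshape(-1,2)
    R,t=V[:3,:3],V[:3,3]; c=-R.T@t
    D=np.c_[p[:,0],-p[:,1],-np.ones(len(p))]@R
    k=(z-c[2])/D[:,2]
    return c+k[:,None]*D
def grab(cam,name):
    s=manip.snapshot(cam); cv2.imwrite(f"pics/{name}.png",s["img"][:,:,::-1]); return s
def vials(s,box,zt=0.060):
    # white caps inside the blue region
    x0,y0,x1,y1=box; im=s["img"][y0:y1,x0:x1]; f=6
    im=cv2.resize(im,None,fx=f,fy=f,interpolation=cv2.INTER_CUBIC)
    hsv=cv2.cvtColor(im,cv2.COLOR_RGB2HSV)
    blue=cv2.inRange(hsv,(95,90,30),(125,255,255))
    blue=cv2.morphologyEx(blue,cv2.MORPH_CLOSE,np.ones((5,5)))
    cs,_=cv2.findContours(blue,cv2.RETR_EXTERNAL,cv2.CHAIN_APPROX_NONE)
    c=max(cs,key=cv2.contourArea); m=np.zeros_like(blue); cv2.drawContours(m,[c],-1,255,-1)
    w=((hsv[:,:,1]<75)&(m>0)).astype(np.uint8)*255
    w=cv2.morphologyEx(w,cv2.MORPH_OPEN,np.ones((7,7)))
    n,_,st,ce=cv2.connectedComponentsWithStats(w)
    pts=[(ce[i]+.5)/f-.5+[x0,y0] for i in range(1,n) if st[i,4]>80]
    return np.array(pts), [st[i,4] for i in range(1,n)]
def fit(P):
    # 4x4 grid less corners: centroid + yaw (mod 90) from 4-fold moment of nearest-neighbour vectors
    P=P[:,:2]; c=P.mean(0); d=P[:,None]-P[None]; D=np.hypot(d[...,0],d[...,1])
    m=np.median(np.sort(D,1)[:,1]); sel=(D>.6*m)&(D<1.25*m)
    a=np.arctan2(d[...,1],d[...,0])[sel]; yaw=np.angle(np.exp(4j*a).mean())/4
    return c,yaw,m
E
python3 - <<'E'
from h import *
s=grab("top","top1")
p,a=vials(s,(375,195,445,262)); print(len(p),a); 
for z in(.06,.055): print(fit(ray(s,p,z)))
def C(l): return np.array(l)/4.5+[345,135]-.4
names=["housing front-top L","R"]
print(ray(s,C([(228,103),(463,128)]),.055))
print("rail bolts L",ray(s,C([(229,129),(222,221)]),.032),"R",ray(s,C([(449,167),(447,244)]),.032))
print("flare ends L,R",ray(s,C([(188,302),(465,331)]),.032))
B=lambda l: np.array(l)/8+[275,215]-.4
print("button",ray(s,B([(247,188)]),.083)); print("box corners",ray(s,B([(152,65),(382,97),(352,323),(124,292)]),.048))
E
```

```text
7 [np.int32(1430), np.int32(1309), np.int32(1320), np.int32(1316), np.int32(1298), np.int32(1341), np.int32(1314)]
(array([ 0.44773043, -0.24120365]), np.float64(-0.3016511693408994), np.float64(0.03239787661606213))
(array([ 0.44831523, -0.24247235]), np.float64(-0.30165116934089903), np.float64(0.03253528152665444))
[[ 0.68936296 -0.21040058  0.055     ]
 [ 0.67080983 -0.38447553  0.055     ]]
rail bolts L [[ 0.67631363 -0.21549732  0.032     ]
 [ 0.60510769 -0.20727117  0.032     ]] R [[ 0.6472857  -0.38027889  0.032     ]
 [ 0.5879662  -0.37472168  0.032     ]]
flare ends L,R [[ 0.54371905 -0.17967863  0.032     ]
 [ 0.52229508 -0.38372718  0.032     ]]
button [[0.41817402 0.08625148 0.083     ]]
box corners [[0.47100236 0.1257674  0.048     ]
 [0.45819109 0.0329741  0.048     ]
 [0.36792393 0.04508435 0.048     ]
 [0.37996279 0.13579686 0.048     ]]
```

```bash
sed -i 's/cv2.drawContours(m,\[c\],-1,255,-1)/cv2.fillConvexPoly(m,cv2.convexHull(c),255); m\&=cv2.inRange(im,(110,100,80),(255,255,255))/; s/hsv\[:,:,1\]<75/hsv[:,:,1]<85/' h.py
cat > look.py <<'E'
import sys
from h import *
s=grab("top",sys.argv[1]); box=tuple(map(int,sys.argv[2:6]))
p,a=vials(s,box); P=ray(s,p,.06); print(len(p),a)
im=cv2.resize(s["img"][box[1]:box[3],box[0]:box[2],::-1],None,fx=6,fy=6,interpolation=cv2.INTER_CUBIC)
for q in p: cv2.circle(im,tuple(int(v) for v in (q-box[:2]+.5)*6),4,(0,0,255),-1)
cv2.imwrite(f"pics/{sys.argv[1]}c.png",im)
c,yaw,m=fit(P); O=np.array([.611,-.290]); t=-.1066
print("block",c,yaw,m); R=np.array([[np.cos(t),np.sin(t)],[-np.sin(t),np.cos(t)]])
print("in dock mm",R@(c-O)*1000,"yaw err deg",np.degrees(yaw-t))
st=manip.sense(); print("tcp",st["ee_pos"],"dock",R@(st["ee_pos"][:2]-O)*1000,st["eef_rot"],st["finger_gap"],st["wrist_force"],st["time"])
E
python3 look.py a 370 190 450 263
```

```text
12 [np.int32(580), np.int32(810), np.int32(955), np.int32(786), np.int32(846), np.int32(497), np.int32(866), np.int32(920), np.int32(976), np.int32(880), np.int32(815), np.int32(893)]
block [ 0.44914577 -0.25871604] -0.29828178679823286 0.03089757592849243
in dock mm [-164.2640404    13.88538092] yaw err deg -10.982557393065203
tcp [ 0.25910034 -0.51284179  0.23071906] dock [-326.1921657  -259.01835346] [-3.05479797e+00 -7.27838210e-01  3.20100625e-04] 0.08535315063207484 [0.27019923 0.47964906 0.52455719] 0.2
```

View pics/ac.png

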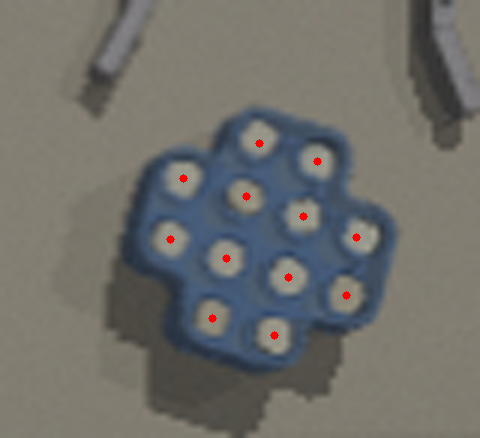

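servo_tool([
  [[1,3,0],-4],
  [[2.5,7,0],-11],
  [[4,11.5,-1],-18],
  [[5.5,16,-2],-25],
  [[7,20.5,-3],-32],
  [[8.3,24.5,-4],-38],
  [[9,27,-5],-42],
  [[9.5,28.3,-6],-44],
  [[9.5,28.3,-7],-44],
  [[9.5,28.3,-8],-44],
  [[9.5,28.3,-8],-44],
  [[9.5,28.3,-8],-44],
], claw=0.6, newtons=60)

```text
time: 1.2
ee_pos: [0.3538, -0.2294, 0.1504]
eef_rot: [-3.104, 0.469, 0.001]
wrist_force: [0.4, 0.3, -0.6]
finger_gap: 0.0342
```

```bash
python3 look.py b 370 190 450 263; python3 -c "
from h import *
grab('wrist','w1')"
```

```text
13 [np.int32(655), np.int32(825), np.int32(972), np.int32(803), np.int32(137), np.int32(857), np.int32(743), np.int32(888), np.int32(948), np.int32(982), np.int32(427), np.int32(832), np.int32(619)]
block [ 0.45164459 -0.26234069] -0.30098292729396137 0.030304056766130717
in dock mm [-161.39374423   10.54717715] yaw err deg -11.137321343342322
tcp [ 0.35422188 -0.23005682  0.15093105] dock [-261.69839588   32.28218171] [-3.10504651e+00  4.69713151e-01 -4.57221560e-04] 0.03380521357625182 [-0.13806507  0.36162617  0.21949206] 1.25
```

View pics/w1.png

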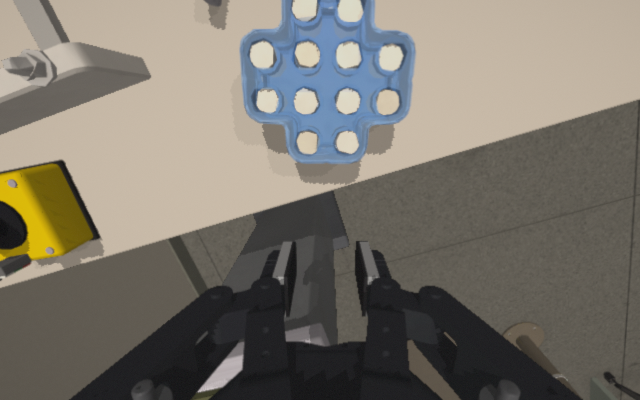

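View pics/bc.png

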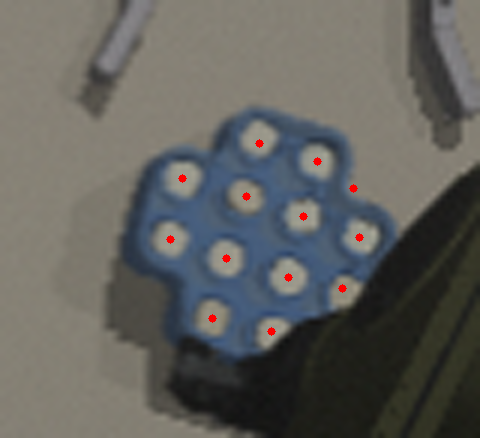

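The wrist view shows the block square to the jaws, with its rear flat at about (327,160) midway between the fingers. In `bc` the spurious 13th dot and the arm's occlusion account for the small shift. I'll descend behind the block.

servo_tool([
  [[0,0,-2],0],
  [[0,0,-5],0],
  [[0,0,-8],0],
  [[0,0,-10.5],0],
  [[0,0,-12],0],
  [[0,0,-12.8],0],
  [[0,0,-12.8],0],
  [[0,0,-12.8],0],
])

```text
time: 1.97
ee_pos: [0.3548, -0.2311, 0.0235]
eef_rot: [-3.105, 0.472, -0.002]
wrist_force: [-1.2, 0.2, -0.3]
finger_gap: 0.0338
```

```bash
python3 -c "
from h import *
print(manip.sense()['wrist_force'])
grab('wrist','w2')
# path: block pose arc, tool 79.5 mm behind
O=np.array([.611,-.290]);t=-.1066
b0=np.array([.449,-.2592]);y0=-.2985
T=np.array([.3537,-.2294])
for f in np.linspace(0,1,12):
    y=y0+(t-y0)*f
    # arc: hermite between poses
    L=np.linalg.norm(O-b0);m0=L*np.array([np.cos(y0),np.sin(y0)]);m1=L*np.array([np.cos(t),np.sin(t)])
    b=(2*f**3-3*f**2+1)*b0+(f**3-2*f**2+f)*m0+(-2*f**3+3*f**2)*O+(f**3-f**2)*m1
    p=b-.0795*np.array([np.cos(y),np.sin(y)])
    print(round(f,2),np.round((p-T)*100,2),round(np.degrees(y-y0),1))
"
```

```text
[-1.1544033   0.18033406 -0.33559064]
0.0 [ 1.93 -0.64] 0.0
0.09 [ 3.33 -1.2 ] 1.0
0.18 [ 4.74 -1.72] 2.0
0.27 [ 6.16 -2.21] 3.0
0.36 [ 7.6  -2.67] 4.0
0.45 [ 9.04 -3.1 ] 5.0
0.55 [10.49 -3.51] 6.0
0.64 [11.95 -3.89] 7.0
0.73 [13.41 -4.25] 8.0
0.82 [14.88 -4.59] 9.0
0.91 [16.35 -4.91] 10.0
1.0 [17.83 -5.21] 11.0
```

View pics/w2.png

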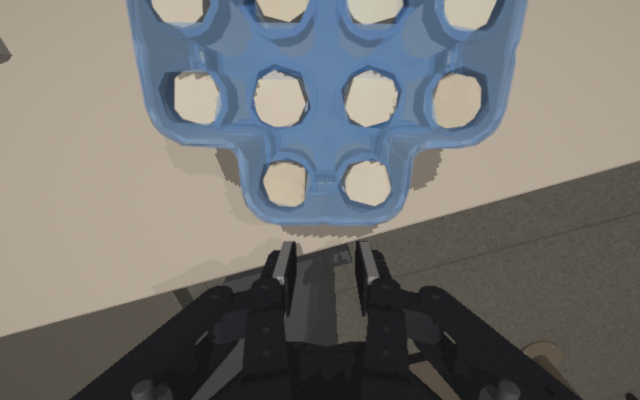

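The fingers are just behind the rear flat at (327,222), centred and square. I'll push the first part of the arc.

servo_tool([
  [[0.6,-0.2,0],0],
  [[1.2,-0.35,0],0],
  [[1.8,-0.5,0],0],
  [[2.4,-0.73,0],0.4],
  [[3.2,-1.05,0],1],
  [[4.0,-1.3,0],1.5],
  [[4.7,-1.57,0],2],
  [[5.4,-1.82,0],2.5],
  [[6.1,-2.07,0],3],
  [[6.8,-2.3,0],3.5],
  [[7.5,-2.52,0],4],
  [[8.2,-2.75,0],4.5],
  [[8.9,-2.95,0],5],
  [[8.9,-2.95,0],5],
  [[8.9,-2.95,0],5],
])

```text
time: 3.27
ee_pos: [0.4455, -0.2614, 0.024]
eef_rot: [3.123, -0.335, 0.007]
wrist_force: [0.6, 0.8, 0.5]
finger_gap: 0.0339
```

```bash
python3 look.py d 375 165 455 245; python3 -c "
from h import *
grab('wrist','w3')"
```

```text
7 [np.int32(453), np.int32(795), np.int32(931), np.int32(736), np.int32(812), np.int32(901), np.int32(944)]
block [ 0.54081743 -0.26292427] -0.2033971605717079 0.030570585509287394
in dock mm [-72.66498992  19.45473497] yaw err deg -5.546068769609001
tcp [ 0.4448261  -0.26108377  0.02395702] dock [-168.3072668    11.07148645] [ 3.12331372 -0.33523826  0.0054395 ] 0.034045078000747686 [0.47891949 0.3713031  0.04254395] 3.3167
```

View pics/w3.png

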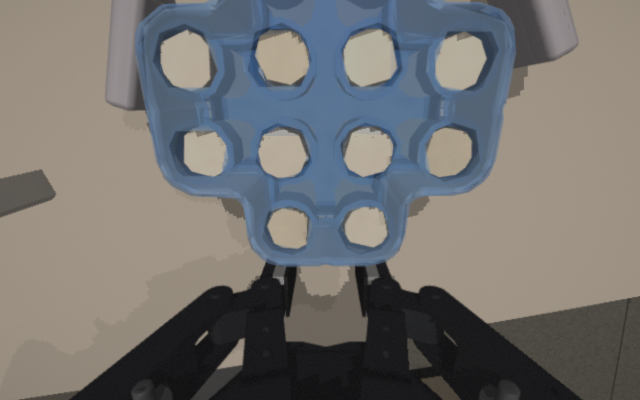

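View pics/dc.png

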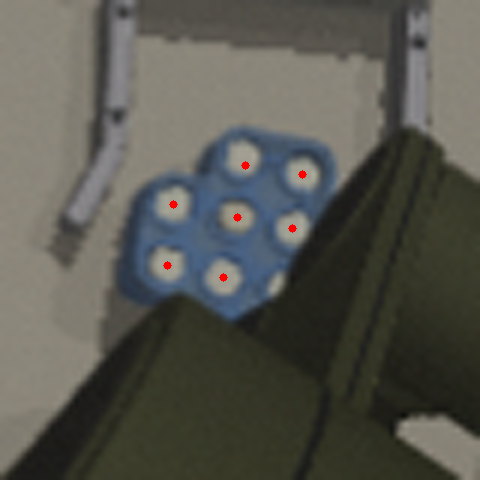

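```bash
cat >> h.py <<'E'
def dock(P,O=np.array([.611,-.290]),t=-.1066):
    return np.array([[np.cos(t),np.sin(t)],[-np.sin(t),np.cos(t)]])@(np.asarray(P)[:2]-O)*1000
E
python3 -c "
from h import *
s=manip.snapshot('top')
c=ray(s,[[375+257.5/6-.5,165+252.5/6-.5]],.06)[0]; print(c,dock(c))
w=manip.snapshot('wrist'); print(w['view'],w['camera_matrix'],w['dist'])
# wrist: central 4 vials
c=ray(w,[[284,53],[370,55],[283,152],[368,152]],.06); print(c, c.mean(0), dock(c.mean(0)))
v=(c[0]+c[1]-c[2]-c[3]); print(np.degrees(np.arctan2(v[1],v[0])+.1066))
st=manip.sense();a=st['eef_rot'];print('tool yaw err',2*np.degrees(np.arctan2(a[1],a[0]))+6.11)
"
```

```text
[ 0.5224141  -0.27427901  0.06      ] [-89.75574076   6.20636613]
[[-2.12134943e-01 -9.77240380e-01  8.09569273e-05 -1.61054399e-01]
 [ 9.26350589e-01 -2.01114399e-01 -3.18476977e-01 -4.89744852e-01]
 [ 3.11244844e-01 -6.74851008e-02  9.47930593e-01 -3.39489352e-01]
 [ 0.00000000e+00  0.00000000e+00  0.00000000e+00  1.00000000e+00]] [[276.01344832   0.         325.34641058]
 [  0.         276.01344832 198.37307519]
 [  0.           0.           1.        ]] [-0.01297207  0.          0.          0.          0.        ]
[[ 0.54513209 -0.26854305  0.06      ]
 [ 0.53822637 -0.29742783  0.06      ]
 [ 0.51218068 -0.25937736  0.06      ]
 [ 0.50527068 -0.291208    0.06      ]] [ 0.52520245 -0.27913906  0.06      ] [-86.46610887   1.67058138]
-7.032214971641546
tool yaw err 353.84240774212367
```

The wrist and top views agree within about 4 mm: the block is centred at dock (-88, +3) with about -6° skew, as planned. I'll continue the arc to about 2 cm short of home.

servo_tool([
  [[0.7,-0.21,0],0.5],
  [[1.4,-0.41,0],1],
  [[2.1,-0.61,0],1.5],
  [[2.8,-0.8,0],2],
  [[3.5,-0.99,0],2.5],
  [[4.2,-1.17,0],3],
  [[4.9,-1.34,0],3.5],
  [[5.6,-1.5,0],4],
  [[6.2,-1.64,0],4.4],
  [[6.7,-1.75,0],4.8],
  [[6.7,-1.75,0],4.8],
  [[6.7,-1.75,0],4.8],
])

```text
time: 4.47
ee_pos: [0.5118, -0.2785, 0.0241]
eef_rot: [3.135, -0.204, 0.006]
wrist_force: [-0.9, 0.3, -0.4]
finger_gap: 0.0342
```

```bash
python3 -c "
from h import *
grab('wrist','w4');s=grab('top','e'); cv2.imwrite('pics/ec.png',cv2.resize(s['img'][135:235,375:475,::-1],None,fx=6,fy=6,interpolation=cv2.INTER_CUBIC))
st=manip.sense();a=st['eef_rot'];print('tool yaw err',2*np.degrees(np.arctan2(a[1],a[0]))+6.11,dock(st['ee_pos']))
"
```

```text
tool yaw err 358.64199089448186 [-100.56849282    1.10410524]
```

View pics/w4.png

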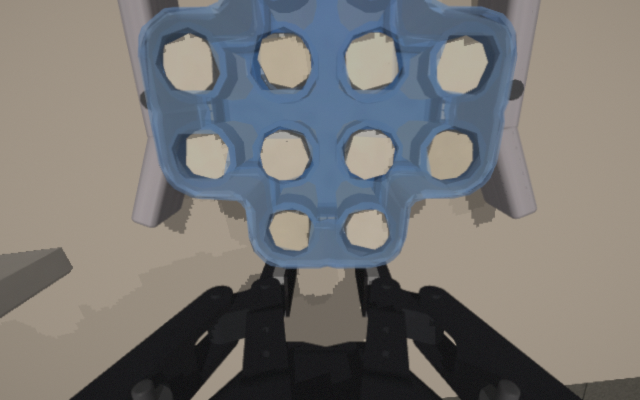

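View pics/ec.png

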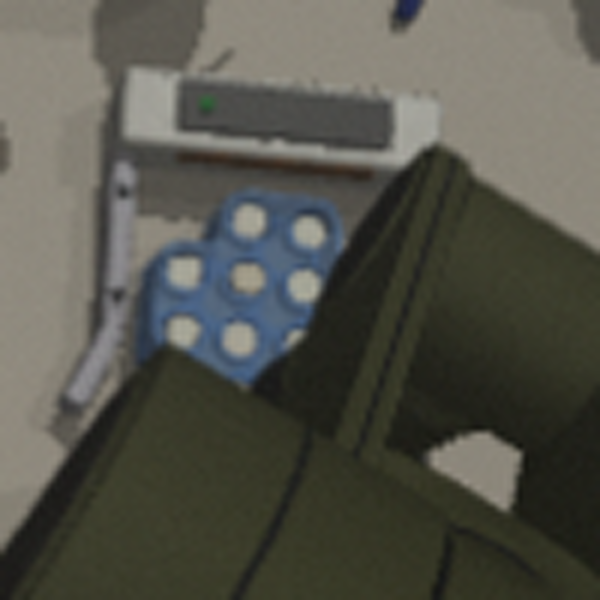

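```bash
python3 -c "
from h import *
w=manip.snapshot('wrist')
c=ray(w,[[284,59],[371,61],[284,155],[369,154]],.06); m=c.mean(0); print('block',m,dock(m)); v=(c[0]+c[1]-c[2]-c[3]); print(np.degrees(np.arctan2(v[1],v[0])+.1066))
f=ray(w,[[134,221],[160,226],[509,218],[536,209]],.032); print(f,[dock(q) for q in f])
im=w['img'][:,:,::-1]
a=cv2.resize(im[0:240,100:260],None,fx=2.5,fy=2.5);b=cv2.resize(im[0:240,420:580],None,fx=2.5,fy=2.5);cv2.imwrite('pics/w4z.png',cv2.hconcat([a,b]))
"
```

```text
block [ 0.59190364 -0.28988627  0.06      ] [-19.00006394  -1.91873908]
-1.9178984040903844
[[ 0.54928164 -0.18144129  0.032     ]
 [ 0.54470357 -0.19432262  0.032     ]
 [ 0.52525221 -0.37832738  0.032     ]
 [ 0.52856054 -0.39208858  0.032     ]] [array([-72.91847105, 101.37576185]), array([-76.10000776,  88.08045417]), array([-75.86317374, -96.94940871]), array([ -71.10945966, -110.28049549])]
```

View pics/w4z.png

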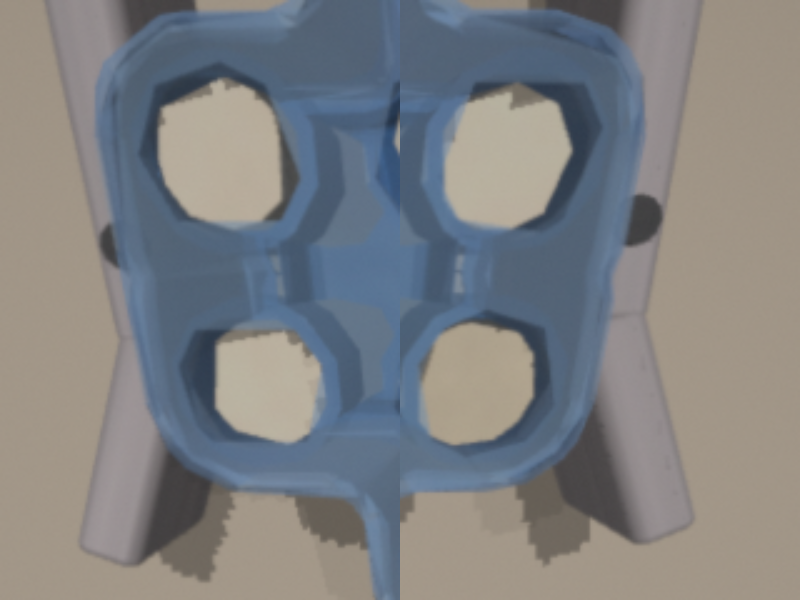

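In the wrist view the block is 19–21 mm short of home, about 2° skew and 2 mm left of the flare midline (flare ends at (160,226) and (509,218)). I'll finish the push with these corrections.

servo_tool([
  [[0.4,-0.15,0],0.4],
  [[0.8,-0.3,0],0.8],
  [[1.2,-0.43,0],1.2],
  [[1.5,-0.54,0],1.4],
  [[1.75,-0.62,0],1.6],
  [[1.75,-0.62,0],1.6],
])

```text
time: 5.12
ee_pos: [0.5293, -0.2847, 0.0241]
eef_rot: [3.137, -0.16, 0.006]
wrist_force: [-0.2, -0.9, -0.2]
finger_gap: 0.034
```

servo_tool([
  [[0.1,0,0],0],
  [[0.2,0,0],0],
  [[0.3,-0.02,0],0],
  [[0.4,-0.03,0],0],
  [[0.4,-0.03,0],0],
  [[0.4,-0.03,0],0],
])

```text
time: 5.62
ee_pos: [0.5335, -0.2851, 0.0241]
eef_rot: [3.137, -0.16, 0.006]
wrist_force: [-0.3, 0.3, -1.1]
finger_gap: 0.0344
```

```bash
python3 -c "
from h import *
s=grab('top','f'); cv2.imwrite('pics/fc.png',cv2.resize(s['img'][135:235,375:475,::-1],None,fx=6,fy=6,interpolation=cv2.INTER_CUBIC))
st=manip.sense();a=st['eef_rot'];print('tool yaw err',2*np.degrees(np.arctan2(a[1],a[0]))+6.11-360,dock(st['ee_pos']),st['wrist_force'])
grab('wrist','w5')
"
```

```text
tool yaw err -359.74341463012445 [-77.59498448  -3.33639466] [-1.10852951  0.58196959  0.1212126 ]
```

View pics/w5.png

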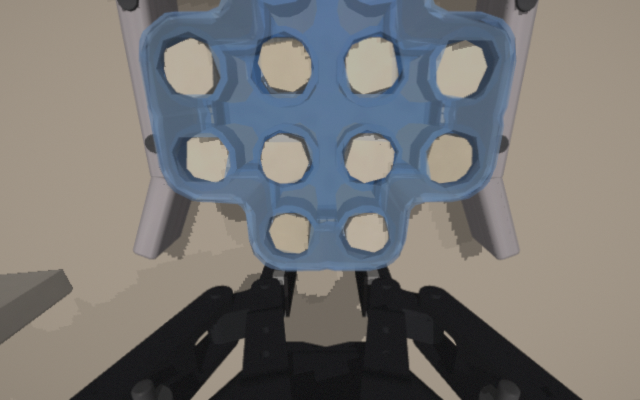

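View pics/fc.png

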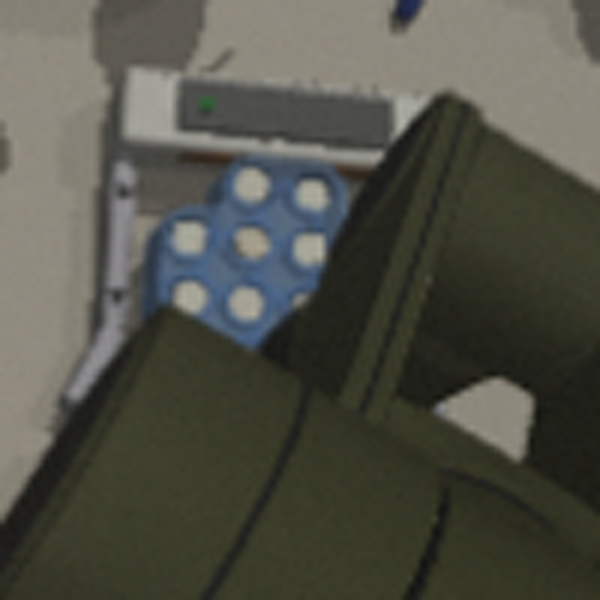

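No stop contact yet; the flare ends sit level in the wrist view (about row 255 on both sides), so the yaw is right. I'll push on slowly until the force rises.

servo_tool([
  [[0.1,-0.01,0],0],
  [[0.2,-0.02,0],0],
  [[0.3,-0.03,0],0],
  [[0.4,-0.04,0],0],
  [[0.4,-0.04,0],0],
])

```text
time: 6.13
ee_pos: [0.536, -0.2852, 0.024]
eef_rot: [-3.137, 0.16, -0.001]
wrist_force: [-5.7, -0.0, 2.8]
finger_gap: 0.0342
```

servo_tool([
  [[0.1,-0.01,0],0],
  [[0.2,-0.02,0],0],
  [[0.3,-0.03,0],0],
  [[0.3,-0.03,0],0],
])

```text
time: 6.47
ee_pos: [0.536, -0.2852, 0.024]
eef_rot: [-3.137, 0.159, 0.007]
wrist_force: [-10.4, -1.2, 6.5]
finger_gap: 0.0335
```

servo_tool([
  [[0.2,-0.02,0],0],
  [[0.4,-0.04,0],0],
  [[0.5,-0.05,0],0],
  [[0.5,-0.05,0],0],
])

```text
time: 6.8
ee_pos: [0.536, -0.2851, 0.0239]
eef_rot: [-3.135, 0.158, 0.022]
wrist_force: [-13.8, -1.9, 8.7]
finger_gap: 0.0343
```

```bash
python3 -c "
from h import *
w=grab('wrist','w6')
cv2.imwrite('pics/w6.png',w['img'][:,:,::-1])
st=manip.sense();print(st['wrist_force'],dock(st['ee_pos']))
"
```

```text
[-13.00327918  -1.01832464   9.49992785] [-75.05220325  -3.05249452]
```

View pics/w6.png

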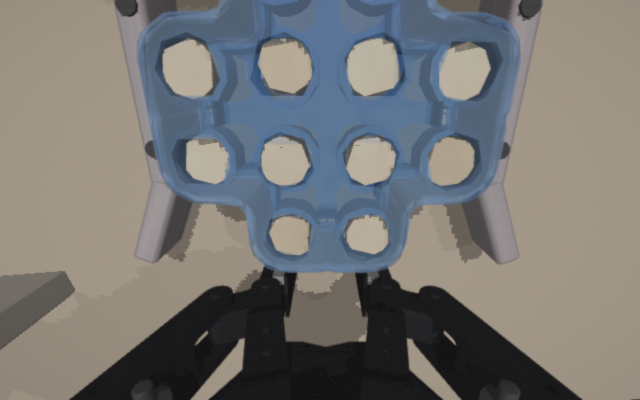

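The block is against the stop (13 N reaction) and symmetric between the rails. I'll back off straight, then rise.

servo_tool([
  [[-0.5,0.05,0],0],
  [[-1.5,0.16,0],0],
  [[-3,0.32,0],0],
  [[-4.5,0.48,0],0],
  [[-6,0.64,0],0],
  [[-6.5,0.7,2],0],
  [[-6.5,0.7,5],0],
  [[-6.5,0.7,8],0],
  [[-7,1,11],0],
  [[-8,3,14],0],
  [[-9,6,15],0],
  [[-10,9.5,15],0],
  [[-11,13.5,15],0],
  [[-11.5,17.5,15],0],
  [[-12,21.5,15],0],
  [[-12,25,15],0],
  [[-12,25,15],0],
], claw=0.6)

```text
time: 8.27
ee_pos: [0.415, -0.0294, 0.1741]
eef_rot: [-3.132, 0.15, 0.02]
wrist_force: [0.6, 0.2, -0.0]
finger_gap: 0.0343
```

```bash
python3 look.py g 380 150 460 235;python3 -c "
from h import *
grab('wrist','w7'); grab('scene','s1')"
```

```text
11 [np.int32(327), np.int32(62), np.int32(839), np.int32(729), np.int32(832), np.int32(143), np.int32(751), np.int32(880), np.int32(859), np.int32(767), np.int32(793), np.int32(800)]
block [ 0.6063395  -0.28877425] -0.0901098263750461 0.03066513277115596
in dock mm [-4.76446795  0.72292619] yaw err deg 0.9448173521478044
tcp [ 0.41590387 -0.03209509  0.17421347] dock [-221.4293124   235.68305923] [-3.13486118  0.14892199  0.01845824] 0.03404394874766821 [ 0.34894597 -1.01021089 -0.13043314] 8.3167
```

View pics/gc.png

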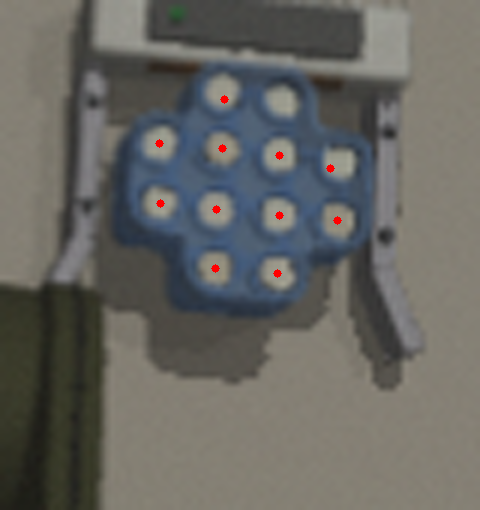

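View pics/w7.png

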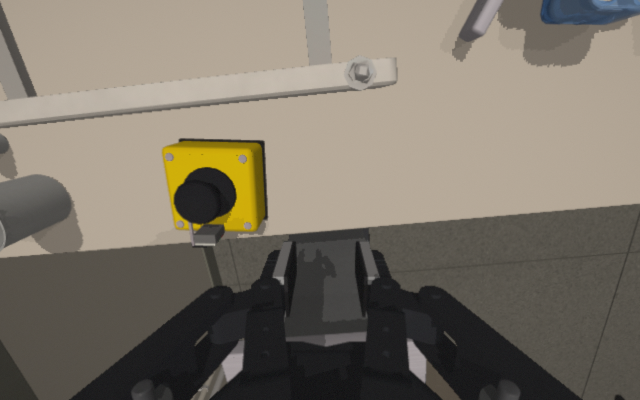

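```bash
python3 -c "
from h import *
s=manip.snapshot('top')
l=np.array([(223,93),(283,101),(158,143),(222,148),(280,155),(340,162),(160,203),(216,209),(279,215),(337,220),(215,268),(277,273)])/6+[380,150]-.5
P=ray(s,l,.06);c,y,m=fit(P);print(c,np.degrees(y),dock(c),m)
C=lambda l:np.array(l)/6+[380,150]-.5
h=ray(s,C([(93,47),(408,82)]),.055);d=h[0]-h[1];print('housing yaw',np.degrees(np.arctan2(-d[0],d[1])), 'gap block front to housing (expect 68.5)', [float(dock(q)[0]-dock(c)[0]) for q in h])
r=ray(s,C([(92,102),(86,204),(388,132),(386,236)]),.032);print('rails y',[dock(q)-dock(c) for q in r])
# button from wrist + top
w=manip.snapshot('wrist');hsv=cv2.cvtColor(w['img'],cv2.COLOR_RGB2HSV)
print('button wrist',ray(w,[[197.5,202]],.083),'top', ray(s,[[275+247/8-.4,215+188/8-.4]],.083))
"
```

```text
[ 0.61145851 -0.29093686] -5.415544026698331 [ 0.55558824 -0.88275912] 0.03163217308634447
housing yaw -6.364742516024638 gap block front to housing (expect 68.5) [69.3357943511288, 68.5461510088832]
rails y [array([44.85917259, 83.39316115]), array([-14.52745277,  82.89673211]), array([ 45.79039524, -84.2787119 ]), array([-14.51943458, -85.47422506])]
button wrist [[0.42807369 0.07806031 0.083     ]] top [[0.41817402 0.08625148 0.083     ]]
```

```bash
python3 -c "
import cv2
a=cv2.imread('pics/w7.png');cv2.imwrite('pics/w7z.png',cv2.resize(a[130:260,140:290],None,fx=4,fy=4))
a=cv2.imread('pics/s1.png');cv2.imwrite('pics/s1z.png',cv2.resize(a[120:280,260:480],None,fx=3.5,fy=3.5))"
```

```text
(no output)
```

View pics/w7z.png

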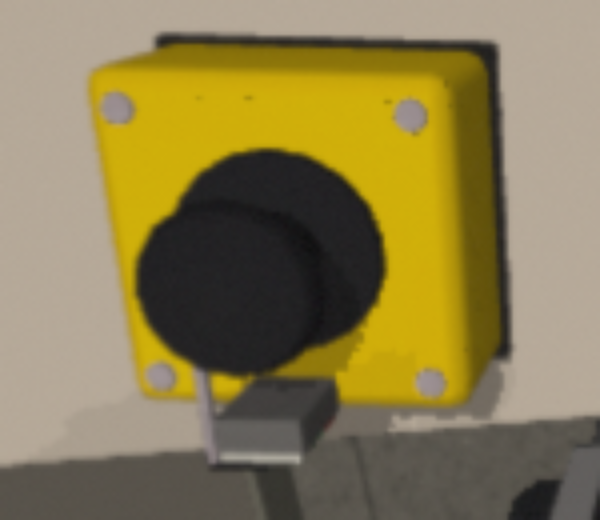

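View pics/s1z.png

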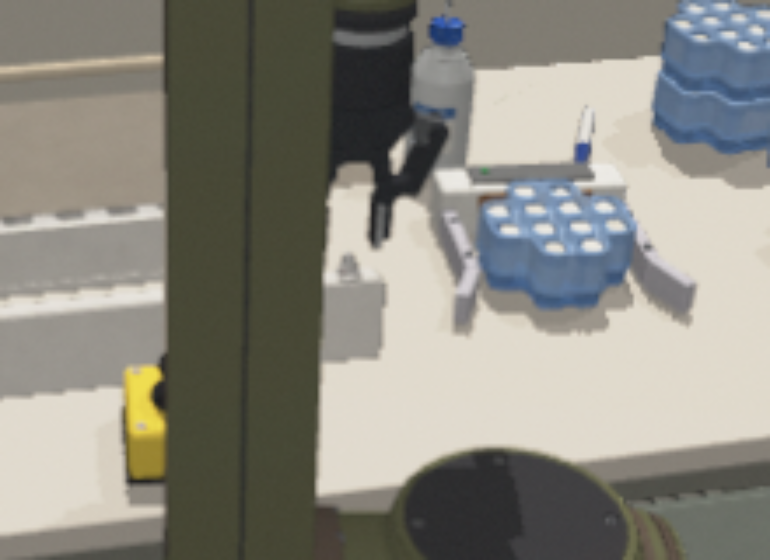

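```bash
python3 -c "
from h import *
w=manip.snapshot('wrist');s=manip.snapshot('top')
q=np.array([(118,108),(410,117),(430,382),(160,376)])/4+[140,130]-.4
P=ray(w,q,.048);print(P,P.mean(0))
q=np.array([(171,90),(347,110),(326,289),(148,267)])/8+[275,215]-.4
P=ray(s,q,.048);print(P,P.mean(0))
R=w['view'][:3,:3];print('cam',-R.T@w['view'][:3,3])
st=manip.sense();print(st['ee_pos'],st['eef_rot'],cv2.Rodrigues(st['eef_rot'])[0])
cv2.imwrite('pics/w8.png',w['img'][:,:,::-1])
"
```

```text
[[0.466175   0.11195233 0.048     ]
 [0.45665227 0.04118573 0.048     ]
 [0.38613533 0.0501592  0.048     ]
 [0.39503091 0.12147618 0.048     ]] [0.42599838 0.08119336 0.048     ]
[[0.46086884 0.11798347 0.048     ]
 [0.45290778 0.04706877 0.048     ]
 [0.38132543 0.05542508 0.048     ]
 [0.38988721 0.12636649 0.048     ]] [0.42124732 0.08671095 0.048     ]
cam [ 0.50138195 -0.04526394  0.31470403]
[ 0.416535   -0.03633809  0.17393503] [-3.13545036  0.16099236  0.02068416] [[ 0.9946545  -0.10242993 -0.0130588 ]
 [-0.10240432 -0.99473942  0.00261677]
 [-0.01325814 -0.0012655  -0.99991131]]
```

View pics/w8.png

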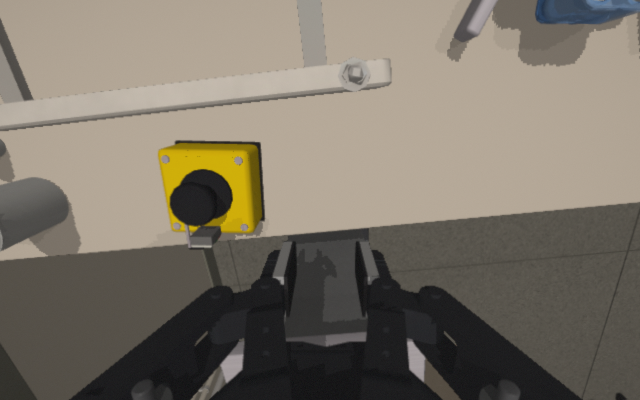

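The last w7 numbers mixed two arm poses because the arm was still settling. I'll move nearer, shut the fingers, settle and re-measure from one frame.

servo_tool([
  [[0,2,0],0],
  [[0,4.5,0],0],
  [[0,6.5,0],0],
  [[0,7.5,0],0],
  [[0,7.5,0],0],
  [[0,7.5,0],0],
  [[0,7.5,0],0],
  [[0,7.5,0],0],
  [[0,7.5,0],0],
  [[0,7.5,0],0],
], claw=1)

```text
time: 9.45
ee_pos: [0.4166, 0.038, 0.1739]
eef_rot: [-3.136, 0.163, 0.021]
wrist_force: [0.2, -0.1, 0.2]
finger_gap: 0.0001
```

```bash
python3 -c "
from h import *
w=grab('wrist','w9');st=manip.sense();print(st['ee_pos'],st['joint_velocities'].round(4),st['wrist_force'])
np.savez('w9.npz',**w)
f=4;x0,y0,x1,y1=180,120,340,260
hsv=cv2.cvtColor(w['img'],cv2.COLOR_RGB2HSV)
cv2.imwrite('pics/w9z.png',cv2.resize(w['img'][y0:y1,x0:x1,::-1],None,fx=f,fy=f,interpolation=cv2.INTER_CUBIC))
"
```

```text
[0.41654889 0.0381616  0.17393818] [ 0.0046 -0.0001 -0.0002  0.0014  0.0013  0.0021] [-0.17272028 -0.01762682  0.00115777]
```

View pics/w9z.png

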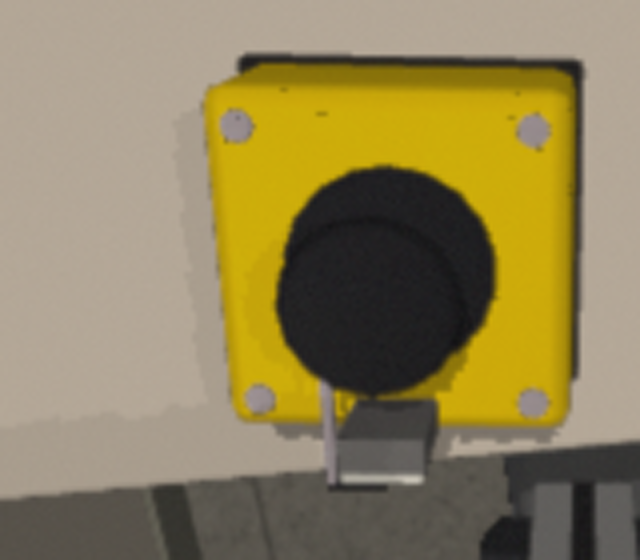

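```bash
python3 -c "
from h import *
w=dict(np.load('w9.npz'))
g=lambda l:np.array(l)/4+[180,120]-.4
P=ray(w,g([(236,126),(533,131),(533,403),(260,399)]),.048);print(P.mean(0));print(P)
print('button',ray(w,g([(371,305)]),.083), 'at .079', ray(w,g([(371,305)]),.079))
"
```

```text
[0.42435911 0.0856209  0.048     ]
[[0.46438174 0.11700237 0.048     ]
 [0.45571773 0.04569256 0.048     ]
 [0.38440937 0.05417695 0.048     ]
 [0.39292759 0.12561169 0.048     ]]
button [[0.42701507 0.08376857 0.083     ]] at .079 [[0.42573174 0.08472128 0.079     ]]
```

The wrist and top estimates put the button near (0.4225, 0.0855). I'll go above it.

servo_tool([
  [[0.2,2,0],0],
  [[0.4,4,-1],0],
  [[0.6,4.75,-3],0],
  [[0.6,4.75,-5],0],
  [[0.6,4.75,-6.5],0],
  [[0.6,4.75,-7.5],0],
  [[0.6,4.75,-7.9],0],
  [[0.6,4.75,-7.9],0],
  [[0.6,4.75,-7.9],0],
  [[0.6,4.75,-7.9],0],
])

```text
time: 10.33
ee_pos: [0.4233, 0.0856, 0.0956]
eef_rot: [-3.135, 0.163, 0.018]
wrist_force: [0.3, -0.2, 0.0]
finger_gap: -0.0002
```

```bash
python3 -c "
from h import *
w=grab('wrist','w10');st=manip.sense();print(st['ee_pos'],st['wrist_force'])
"
```

```text
[0.42335701 0.0856464  0.09568968] [ 0.47109088 -0.15083781 -0.70081998]
```

View pics/w10.png

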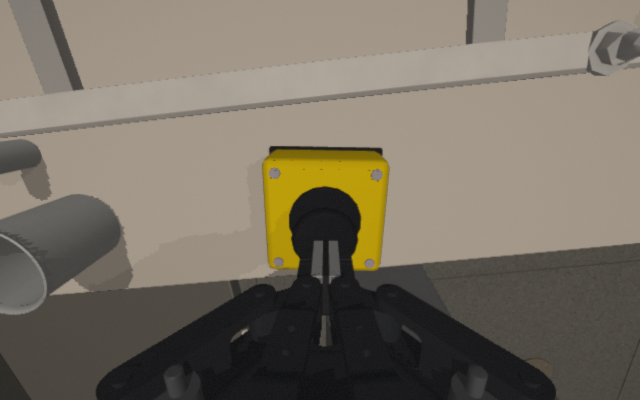

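The shut fingertips (about (326,243)) lie over the mushroom head, centred left to right. I'll descend to contact.

servo_tool([
  [[0,0,-0.3],0],
  [[0,0,-0.6],0],
  [[0,0,-0.9],0],
  [[0,0,-1.2],0],
  [[0,0,-1.5],0],
  [[0,0,-1.5],0],
  [[0,0,-1.5],0],
])

```text
time: 10.97
ee_pos: [0.4233, 0.0856, 0.0806]
eef_rot: [-3.135, 0.163, 0.018]
wrist_force: [-1.0, -0.1, 2.6]
finger_gap: 0.0
```

```bash
python3 -c "
from h import *
st=manip.sense();print(st['ee_pos'],st['wrist_force'])
"
```

```text
[0.42331925 0.0856431  0.08060344] [-1.02105173 -0.10991393  2.556356  ]
```

servo_tool([
  [[0,0,-0.15],0],
  [[0,0,-0.3],0],
  [[0,0,-0.45],0],
  [[0,0,-0.6],0],
  [[0,0,-0.7],0],
  [[0,0,-0.75],0],
  [[0,0,-0.75],0],
  [[0,0,-0.75],0],
  [[0,0,-0.75],0],
])

```text
time: 11.72
ee_pos: [0.4234, 0.0856, 0.0732]
eef_rot: [-3.135, 0.163, 0.018]
wrist_force: [-1.4, -0.6, 5.6]
finger_gap: -0.0003
```

```bash
python3 -c "
from h import *
F=[]
for i in range(4):
  s=manip.snapshot('scene'); st=manip.sense();F.append(st['wrist_force'])
print(st['ee_pos'],np.mean(F,0))
cv2.imwrite('pics/s2z.png',cv2.resize(s['img'][200:280,280:400,::-1],None,fx=6,fy=6))
w=grab('wrist','w11')
cv2.imwrite('pics/w11z.png',cv2.resize(w['img'][140:300,240:410,::-1],None,fx=3.5,fy=3.5))
s=grab('top','t2'); cv2.imwrite('pics/t2z.png',cv2.resize(s['img'][70:270,150:480,::-1],None,fx=2.4,fy=2.4))
"
```

```text
[0.42337507 0.08564875 0.07324227] [-1.21957385 -0.41981488  5.79475548]
```

View pics/s2z.png

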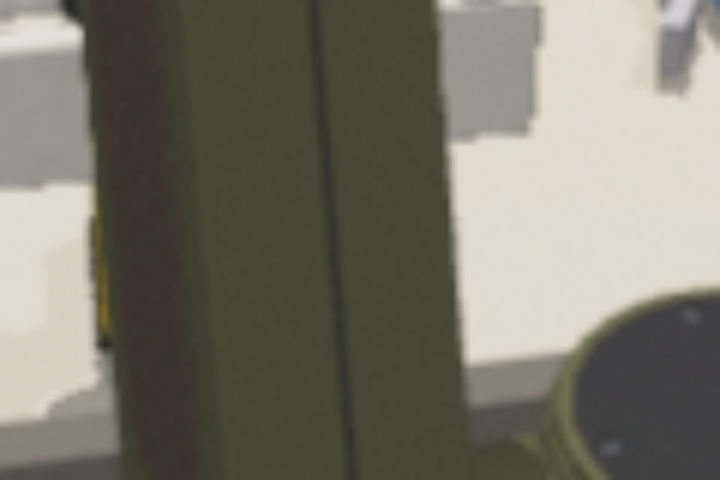

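View pics/w11z.png

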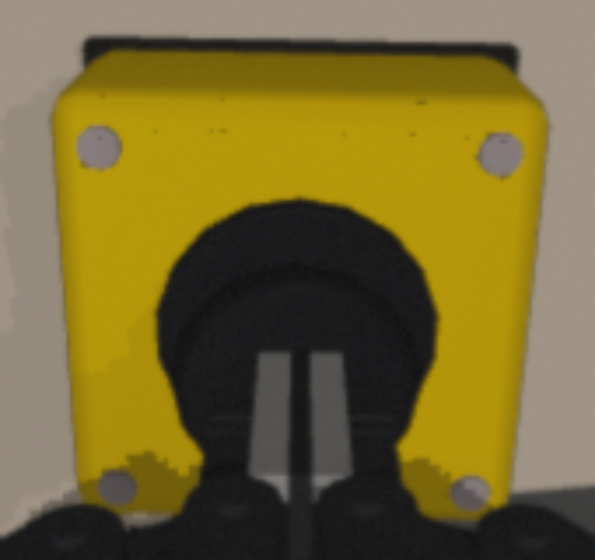

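View pics/t2z.png

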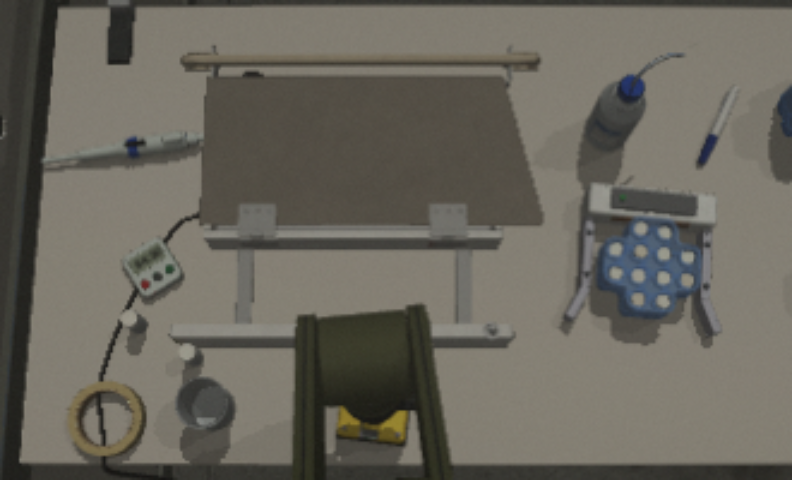

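The block sits home in the bay with the bystanders in place. Position suggests about 9.8 mm of travel and force (5.8 N) about 8.5 mm. I'll nudge 0.5 mm deeper to sit in the middle, then make a final check.

servo_tool([
  [[0,0,-0.05],0],
  [[0,0,-0.05],0],
  [[0,0,-0.05],0],
  [[0,0,-0.05],0],
])

```text
time: 12.35
ee_pos: [0.4234, 0.0856, 0.0729]
eef_rot: [-3.135, 0.162, 0.018]
wrist_force: [-1.6, -0.8, 6.1]
finger_gap: 0.0001
```

```bash
python3 look.py z 385 150 455 212; python3 -c "
from h import *
F=[]
for i in range(6):
  s=manip.snapshot('top'); st=manip.sense();F.append(st['wrist_force'])
print(st['ee_pos'],np.mean(F,0),st['time'])"
```

```text
11 [np.int32(286), np.int32(101), np.int32(843), np.int32(733), np.int32(830), np.int32(75), np.int32(770), np.int32(887), np.int32(864), np.int32(781), np.int32(801), np.int32(811)]
block [ 0.60938826 -0.28622964] -0.08231323420268116 0.03064309113283036
in dock mm [-2.00375557  3.57747448] yaw err deg 1.391529178209049
tcp [0.42337091 0.08566288 0.07286441] dock [-226.53389028  353.56706666] [-3.13522291  0.16248183  0.01784678] 0.00019252478615387238 [-0.26102532 -0.96170153  6.45964629] 12.4
[0.42336585 0.08563739 0.07287611] [-0.90243119 -0.27855787  5.90014282] 12.7
```

View pics/zc.png

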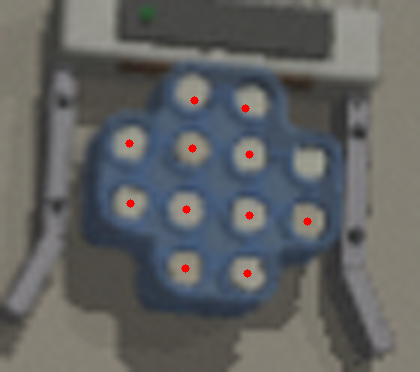

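```bash
python3 -c "
from h import *
s=manip.snapshot('top')
p,a=vials(s,(385,150,455,212)); P=ray(s,p,.06)[:,:2]
q=(p-[385,150]+.5)*6
k=np.array([i for i in range(len(p)) if q[i,1]>120]); print(len(k))
# grid indices (block x fwd, y left)
g={(129,143):(.5,1.5),(192,148):(.5,.5),(249,154):(.5,-.5),(130,203):(-.5,1.5),(186,209):(-.5,.5),(249,215):(-.5,-.5),(307,221):(-.5,-1.5),(185,268):(-1.5,.5),(247,273):(-1.5,-.5)}
A=[];B=[]
for i in k:
  key=min(g,key=lambda t:np.hypot(*(q[i]-t))); A.append(g[key]);B.append(P[i])
M,_=cv2.estimateAffinePartial2D(np.array(A)*.031,np.array(B)); print(M, np.degrees(np.arctan2(M[1,0],M[0,0])), dock(M[:,2]))
"
```

```text
10
[[ 1.04696532  0.01301749  0.61410734]
 [-0.01301749  1.04696532 -0.2897861 ]] -0.7123531386678934 [3.06693944 0.54329891]
```

The block checks agree to about 1°. The last fit is invalid because it kept a half-detected vial, while the hand-picked 12-vial fit gave -5.4° against -6.1 to -6.4° for the bay. The row slopes in this picture (4.6–5.8°) against the housing edge (about 5.9°) give the same answer. I'm handing in.

```bash
python3 -c "
from station import manip
manip.hand_in(); st=manip.sense(); print(st['ee_pos'],st['wrist_force'],st['time'])"
```

```text
the job is handed in; nothing more can be done
the job is handed in; nothing more can be done
```

The block is home in the bay and I handed the job in while the fingertips were still holding the button about half-way down. That was about 13 s in, well under the 58 s limit.

- **Block:** I pushed it along a gentle arc with both fingers flat on its rear face, then pressed it against the housing with about 13 N. A 12-vial fit after I let go put it within 1 mm of home and about 1 mm off the bay's centre line. Skew was 0.7–1° by vision, which is close to the measurement noise.
- **Button:** The last check showed the tip at z = 0.0729, about 10.1 mm of travel. The force averaged 5.9 N, which corresponds to about 8.7 mm. The two differ by about 1.4 mm, but both lie inside the 6–14 mm green band.
- **Other objects:** The bystanders visible in the last top view showed no sign of having moved.

**Checks that failed or disagreed:**
- The automatic vial finder missed or mislocated caps next to the housing. Its readings there were up to about 4 mm and 1.4° off, and one fit was invalid. I relied on hand-picked caps and the row slopes instead.
- The wrist and top cameras differed by 4–9 mm on the button's position, so I pressed near the mean.
- The arm hid the scale post, so I did not see the index tab itself.

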